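# Fish a clamping cup out from under the flask tester

### The arm

A 6-joint arm with a two-finger parallel gripper is mounted at the origin on the work surface. World frame = base frame: x ahead of the robot, y to its left, z up, the work surface at z = 0. Lengths are in m, angles in degrees, forces in N, time in s.
With the tool pointing down it reaches from about 0.4 to 0.825 m from the base axis. Payload 7 kg.
Tool frame: the origin (TCP) lies between the finger pads; the fingertips stand 14 mm ahead of it and the grasp point (between the pads) lies 5 mm behind it; z points along the fingers, y is the line along which they close (so a half turn about z gives the same grasp; the last joint's range is limited). The gripper opens to 88 mm and grips with 3 to 60 N. Pads are 19 mm wide; open, the fingers measure 130 mm over their backs; the gripper's body (78 mm by 193 mm) begins 47 mm behind the grasp point.
Start: joints at [92.939, 20.546, 0.682, 0, -70.136, -16.507], TCP at [0.158, 0.656, 0.241] pointing down, gripper open.
Joint ranges: [-176.03, 176.03], [-82.01, 121.73], [-58.28, 71.71], [-173.87, 95.51], [-174.79, -0.11], [-173.66, 173.66]. Speed limits (degrees/s): [136.94, 136.94, 172.46, 180, 180, 180].

### API

Orientations are given as [roll, pitch, yaw] about the fixed x, y, z axes, in that order (R = Rz(yaw) Ry(pitch) Rx(roll)).
In Python, from plant import status, cams, job gives the robot as it stands. The module is installed in compiled form; this text tells all that it offers.
- The arm moves only by the tool step_arm, never from a script. Its arguments are lists of equal length, an entry for each row: "xyz": the shift along the tool's x, y, z each as a share of 20 cm, from -1 to 1, a list of three; "yaw": the turn about the tool's z as a share of 360 degrees, from -1 to 1; "claw": the closure, from -1 (fully open) to 1 (shut). A call has 1 to 20 rows; each row is the pose to reach, as a shift and turn from the pose commanded when the call began, along the tool's axes at that moment, turning the shorter way round; what a row does not reach only later rows make up. A row lasts 1/12 s, in which the tool goes at most 41.7 mm and 7.16 degrees, less where a joint would pass 70% of its speed; a pose out of reach is approached as far as the arm can. A call with a number of a shift or a turn outside -1 to 1 is refused whole. A call with a gripper value outside its range is refused whole. The fingers move at their own pace and stop on an object; "grip_force" is the grip in N (left out, the last holds). Time passes only in rows, so rows that repeat a pose let the fingers close. It gives the time, the measured TCP pose, the force, the opening and the grip force at its end, in the units of the state.
- status.get_state(): the state, without advancing time (a new reading comes with each control period).
- cams.capture(name): name is "scene" or "top" or "wrist"; returns (picture, depth): 384x512x3 uint8, blue, green, red; 384x512 float32, m along the optical axis (not along the pixel's ray), 0 where there is no reading.
- cams.calibration(name): a dict with "mtx" (3x3 intrinsics, pixels), "D" ([k1, k2, p1, p2, k3] as OpenCV has them; the pictures are not rectified), "camera_from_world" (4x4, takes a point from world to camera coordinates); the wrist camera has in their place "T_tool_cam" (4x4, takes a point from camera to tool coordinates, whose origin is the TCP and whose axes are the flange's). Camera axes: x right, y down, z forward; pixel columns grow to the right and rows downward; lengths in m; the calibration is good to about 2 mm. A picture is of the moment at which its call begins: read the wrist's pose just before it. calibration takes no time and is no camera call.
- job.close_job(): hands the job in; it is judged then, once.
The state is a dict: "time_s": time; "joints": joint angles; "qd": joint speeds; "joint_torque": joint torques, N m; "tcp_pos": TCP position; "eef_rot": TCP orientation; "contact_force": force on the tool from outside, world axes, zero at the start; "moment": the same for the moment, N m; "gripper_width": finger opening in m; "gripper_force": force on a finger pad.
Only numpy, scipy, OpenCV 4.12 (cv2) and the standard library are available. Lean on these libraries where they do the work, as an engineer would, in place of code of your own. Each camera call takes 0.05 s, during which the arm holds its last target. There are 200 camera calls.

### The job

A clamping cup has slid under the low base plate of the flask tester (part of it shows through the slot in the plate). Take the flat hooked probe, draw the cup out to the front with it (no reaching under the plate with the fingers, no banging into the tester), and lay the probe down flat on the table in front of the tester, clear of the plate. Then set the cup, hub up and without dropping it, on the floor of the tray that is still empty, and leave everything else where it is.

Things in the scene. Friction and masses are not known exactly. Their poses are not given: they have to be found in the camera images.
- tester: Grey tester, fixed: base plate 560 (y) x 300 (x) x 18 mm on four feet 36 mm wide at x = 50 and 250, y = +-250 mm; the gap under it is 44 mm high, open in front. A slot through it, x 46 to 70, |y| < 130 mm, shows what lies below. Two heads on it, 232 mm high, at x 130 to 290, |y| 140 to 270 mm. Origin: on the table below the middle of the plate's front edge; x inward under the plate, y left.
- cup: Dropped cream plastic clamping cup, about 90 g, hub up: a disc 64 mm across and 12 mm high, edge upright, with a central round hub 26 mm across rising to 36 mm. Origin: centre of its underside, z along the hub. Starts under the plate, its centre 45 to 70 mm behind the front edge, within 70 mm of the middle. Slides when pushed.
- probe: Flat L-shaped probe, 160 g, on the table, right. Aluminium strip 18 mm wide, 6 mm thick, along its x from -50 to 175 mm; at the far end a flat toe, as thick, goes off to +y: x 157 to 175, y -9 to 70 mm. Black handle on the strip: x -50 to 30, 16 mm wide, z 6 to 40 mm. Origin: on the underside, below the handle's grip point; z up.
- probe_tip (a point): The middle of the far end of the probe's strip, at x = 175, y = 0 mm of the probe, 3 mm above its underside.
- probe_toe (a point): The middle of the end of the probe's toe, at x = 166, y = 70 mm of the probe, 3 mm above its underside.
- tray_empty: The empty one of two like square steel trays, fixed, 120 mm outside, 110 mm inside, walls 22 mm high, floor 5 mm thick. Origin: centre of its underside.
- tray_full: The other tray, the same in size, with a cup in it already.
- cup_spare: A cup just like the dropped one, lying hub up in the full tray; leave it there. Origin: centre of its underside.
- flask: Glass flask, 140 mm high, 100 mm wide, standing on the tester's plate behind the slot. Origin: centre of its underside, as for the others below.
- stopper: Cork stopper, 40 mm wide, 32 mm high, on the table between the trays and the middle.
- jar: Small amber jar, 60 mm wide, 75 mm high, on the table towards the robot from the stopper.
- wash_bottle: White bottle, 64 mm wide, 160 mm high, left of the tester.
- beaker: Glass beaker, 72 mm wide, 85 mm high, right of the tester.
There are look-alikes about, which are no part of the job. Leave any turquoise look-alike of the cup alone.

How it is judged:
By the outcome, as a careful person would: the job done as asked, in the order asked, and still so for the second after the job is handed in, with the robot touching nothing.
It also fails if it takes over 69 s, if anything falls off the work surface, if the arm or the gripper's body presses on something with over 40 N, if the wrist force passes 120 N, or if a joint passes its speed limit or range.

## Working session

There is one attempt and no reset: what is moved stays moved. The work goes in short steps, Python scripts to look and compute and a tool call to move; the robot and the scene stay as the last step left them, time stands still between calls to the robot, and variables do not carry over. Pictures are saved under pics/ and viewed, at most 10 in all, crops included, and the job is handed in when it is done.

Besides the shell and the picture viewer there is one more tool, called after "Call:" as name([rows], argument=value, ...), one row to a line, values as JSON. step_arm: Moves the arm, as the interface text tells. Shift numbers are shares of 20 cm and turn numbers shares of 360 degrees, none past 1 either way. Its arguments: {"type":"object","properties":{"xyz":{"type":"array"},"yaw":{"type":"array"},"claw":{"type":"array"},"grip_force":{"type":"number"}},"required":["xyz","yaw","claw"]}

```bash
mkdir -p pics; cat > h.py <<'E'
import numpy as np, cv2
from plant import status, cams, job
from scipy.spatial.transform import Rotation as R
def cal(n, st=None):
    c=cams.calibration(n); K=np.array(c["mtx"]);D=np.array(c["D"],float)
    if n=="wrist":
        T=np.eye(4);T[:3,:3]=R.from_euler('xyz',st["eef_rot"],degrees=True).as_matrix();T[:3,3]=st["tcp_pos"]
        W=T@np.array(c["T_tool_cam"])
    else: W=np.linalg.inv(np.array(c["camera_from_world"]))
    return K,D,W
def cap(n,f=None):
    st=status.get_state(); im,d=cams.capture(n)
    if f: cv2.imwrite(f"pics/{f}.png",im)
    np.savez(f"/tmp/{f or n}.npz",im=im,d=d,K=cal(n,st)[0],D=cal(n,st)[1],W=cal(n,st)[2]); return im,d
def load(f):
    z=np.load(f"/tmp/{f}.npz"); return z
def onz(z,uv,h):
    "pixel -> world on plane z=h"
    p=cv2.undistortPoints(np.array(uv,float).reshape(-1,1,2),z["K"],z["D"]).reshape(-1,2)
    r=np.c_[p,np.ones(len(p))]@z["W"][:3,:3].T; o=z["W"][:3,3]
    return o+r*((h-o[2])/r[:,2])[:,None]
def dep(z,uv):
    p=cv2.undistortPoints(np.array(uv,float).reshape(-1,1,2),z["K"],z["D"]).reshape(-1,2)
    d=np.array([z["d"][int(v),int(u)] for u,v in uv]); 
    return (np.c_[p,np.ones(len(p))]*d[:,None])@z["W"][:3,:3].T+z["W"][:3,3]
E
python3 - <<'E'
from h import *
a,_=cap("top","top"); b,_=cap("scene","scene")
cv2.imwrite("pics/top2.png",cv2.resize(a,(800,600),interpolation=cv2.INTER_CUBIC))
for n in("top","scene"): print(load(n)["W"].round(3).tolist(),load(n)["K"][0,0])
print(status.get_state())
E
```

```text
[[0.026, -0.983, 0.181, 0.354], [-1.0, -0.026, 0.004, -0.014], [0.001, -0.181, -0.984, 1.126], [0.0, 0.0, 0.0, 1.0]] 403.2263474499527
[[0.217, 0.571, -0.792, 1.505], [0.976, -0.132, 0.172, -0.191], [-0.007, -0.811, -0.586, 0.763], [0.0, 0.0, 0.0, 1.0]] 403.1914457752836
{'time_s': 0.1, 'joints': array([ 9.29406341e+01,  2.05870874e+01,  6.39484791e-01, -1.79774047e-02,
       -7.01369858e+01, -1.65052068e+01]), 'qd': array([-0.04624858, -0.0501828 ,  0.16464844,  0.01592391, -0.04857974,
       -0.07855763]), 'joint_torque': array([-2.18718931e-03, -5.84167564e+01,  2.93749917e+01,  7.01550141e+00,
        1.01355326e-02, -5.56692817e-05]), 'tcp_pos': array([0.15826009, 0.65575178, 0.23972187]), 'eef_rot': array([ 1.79914095e+02, -7.82949218e-03, -1.35706875e+01]), 'contact_force': array([-1.04203629, -0.84642295,  0.57028874]), 'moment': array([-0.02610359,  0.01957494,  0.01192764]), 'gripper_force': 0.0, 'gripper_width': 0.08762681960034542}
```

View pics/top2.png

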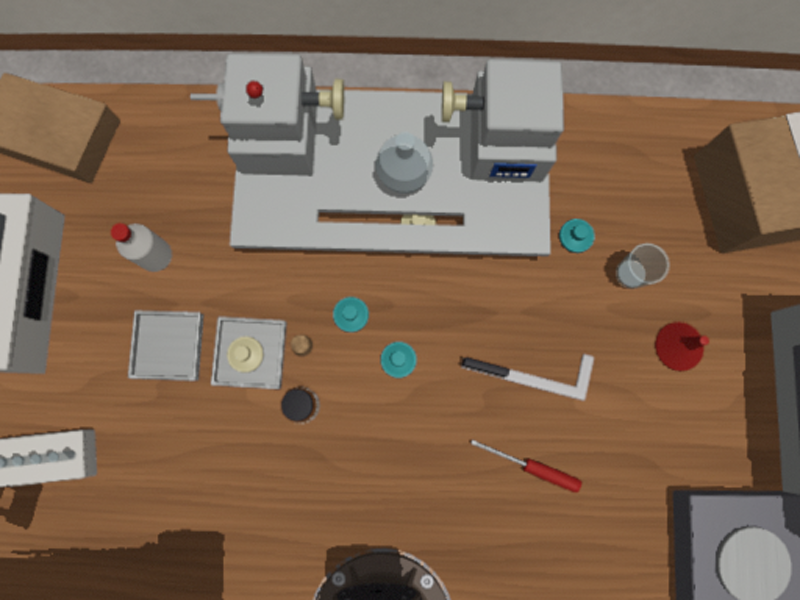

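View pics/scene.png

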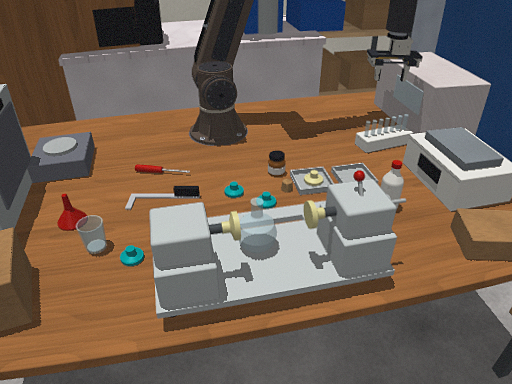

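The top view shows the tester with cup cream visible in slot at (418,220), the probe at (462,360)–(590,395) with its toe pointing to the upper right, the empty tray at (165,346), and three turquoise look-alikes. I'll enlarge the part that matters.

```bash
python3 - <<'E'
from h import *
a=cv2.imread("pics/top.png")[125:275,140:390]
a=cv2.resize(a,(800,480),interpolation=cv2.INTER_CUBIC); cv2.imwrite("pics/topc.png",a)
E
```

```text
(no output)
```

View pics/topc.png

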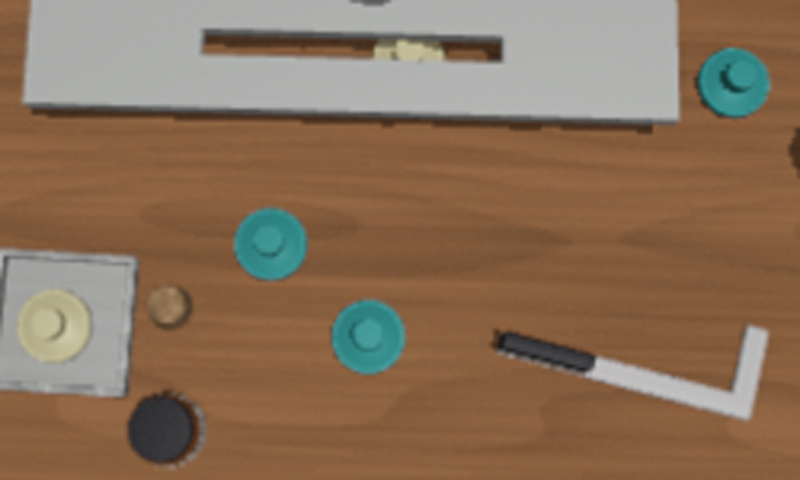

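The crop shows the plate's front top edge from (25,103) to (679,120). The cup's disc spans about x 375–443 in the slot and its hub sits near (410,46). The probe's tail is at (500,340), its heel corner at (748,418) and its toe end at (758,328).

```bash
python3 - <<'E'
from h import *
np.set_printoptions(suppress=True,precision=4)
z=load("top")
c=lambda *p:[(140+(x+.5)/3.2-.5,125+(y+.5)/3.2-.5) for x,y in p]
t=lambda *p:[((x+.5)/1.5625-.5,(y+.5)/1.5625-.5) for x,y in p]
F=onz(z,c((25,103),(679,120)),.062);print("front",F)
print("slot",onz(z,c((203,54),(502,62)),.062))
m=F.mean(0); yv=(F[0]-F[1]);yv/=np.linalg.norm(yv); xv=np.array([yv[1],-yv[0],0]);print(m,xv, "len",np.linalg.norm(F[0]-F[1]))
def tl(p): return [(q-m)[:2]@np.c_[xv[:2],yv[:2]] for q in p]
print("disc edges",onz(z,c((375,53),(443,56)),.012),tl(onz(z,c((375,53),(443,56)),.012)))
print("hub top",onz(z,c((393,42),(427,43)),.036),tl(onz(z,c((393,42),(427,43)),.036)))
P=onz(z,c((748,418),(734,388),(750,325),(768,330),(590,370),(596,356)),.006);print("probe heel,inner?,toeL,toeR, strip",P)
print("handle tail top",onz(z,c((503,331),(498,348)),.04), "handle front top",onz(z,c((594,354),(589,370)),.04))
print("tray",onz(z,t((137,312),(200,312),(198,380),(131,379)),.022))
print("turq",onz(z,c((268,240),(368,333),(740,77)),.036))
print("others stopper jar",onz(z,c((168,303)),.032),onz(z,c((160,428)),.075))
E
```

```text
front [[ 0.6315  0.2835  0.062 ]
 [ 0.6311 -0.2747  0.062 ]]
slot [[ 0.6786  0.1332  0.062 ]
 [ 0.6781 -0.1233  0.062 ]]
[0.6313 0.0044 0.062 ] [ 1.     -0.0008  0.    ] len 0.5582160938708558
disc edges [[ 0.6987 -0.0144  0.012 ]
 [ 0.6976 -0.0755  0.012 ]] [array([ 0.0675, -0.0187]), array([ 0.0663, -0.0798])]
hub top [[ 0.7018 -0.0299  0.036 ]
 [ 0.7017 -0.0599  0.036 ]] [array([ 0.0705, -0.0343]), array([ 0.0704, -0.0642])]
probe heel,inner?,toeL,toeR, strip [[ 0.3827 -0.344   0.006 ]
 [ 0.4082 -0.3323  0.006 ]
 [ 0.4631 -0.3476  0.006 ]
 [ 0.4591 -0.3634  0.006 ]
 [ 0.4209 -0.2072  0.006 ]
 [ 0.4331 -0.2124  0.006 ]]
handle tail top [[ 0.4498 -0.128   0.04  ]
 [ 0.4354 -0.1239  0.04  ]] handle front top [[ 0.4323 -0.2047  0.04  ]
 [ 0.4188 -0.2005  0.04  ]]
tray [[0.5151 0.455  0.022 ]
 [0.5182 0.3407 0.022 ]
 [0.3979 0.3347 0.022 ]
 [0.3959 0.4542 0.022 ]]
turq [[ 0.5227  0.073   0.036 ]
 [ 0.4456 -0.0145  0.036 ]
 [ 0.6784 -0.336   0.036 ]]
others stopper jar [[0.4669 0.1564 0.032 ]] [[0.3613 0.151  0.075 ]]
```

```bash
cat > plan.py <<'E'
from h import *
def plan(wps):
    s=status.get_state(); p=np.array(s["tcp_pos"]); y=s["eef_rot"][2]
    for k,(x,yy,z,yw) in enumerate(wps):
        t=np.array([x,yy,z]); a=np.radians(y); T=np.array([[np.cos(a),np.sin(a),0],[np.sin(a),-np.cos(a),0],[0,0,-1]]) 
        d=T.T@(t-p); dy=(yw-y+180)%360-180
        n=max(np.linalg.norm(d)/.0417,abs(dy)/7.16)
        print(k,"xyz",(d/.2).round(4).tolist(),"yaw",round(-dy/360,4),"rows>=",round(n,1)); p,y=t,yw
E
python3 -c "
from plan import *
plan([(.3,.5,.24,-13.6),(.45,.33,.22,-13.6),(.5,.14,.22,-40),(.46,-.03,.2,-80),(.44,-.17,.16,-103)])"
```

```text
0 xyz [0.8716, 0.5907, -0.0014] yaw 0.0001 rows>= 5.1
1 xyz [0.9288, 0.6498, 0.1] yaw -0.0 rows>= 5.5
2 xyz [0.4664, 0.8646, 0.0] yaw 0.0733 rows>= 4.7
3 xyz [0.3932, 0.7797, 0.1] yaw 0.1111 rows>= 5.6
4 xyz [0.672, 0.22, 0.2] yaw 0.0639 rows>= 3.5
```

Call:
step_arm([
  [0.87, 0.59, 0],
  [0.87, 0.59, 0],
  [0.87, 0.59, 0],
  [0.87, 0.59, 0],
  [0.87, 0.59, 0],
  [0.87, 0.59, 0],
], yaw=[0, 0, 0, 0, 0, 0], claw=[-1, -1, -1, -1, -1, -1])

```text
time_s: 0.6
tcp_pos: [0.3027, 0.4958, 0.2407]
eef_rot: [179.9, -0.0, -13.8]
contact_force: [-0.6, -0.6, -0.2]
gripper_width: 0.0877
gripper_force: 0.0
```

Call:
step_arm([
  [0.93, 0.65, 0.1],
  [0.93, 0.65, 0.1],
  [0.93, 0.65, 0.1],
  [0.93, 0.65, 0.1],
  [0.93, 0.65, 0.1],
  [0.93, 0.65, 0.1],
], yaw=[0, 0, 0, 0, 0, 0], claw=[-1, -1, -1, -1, -1, -1])

```text
time_s: 1.1
tcp_pos: [0.4517, 0.3272, 0.2199]
eef_rot: [179.9, 0.0, -13.7]
contact_force: [0.0, -0.1, -0.2]
gripper_width: 0.0874
gripper_force: 0.0
```

Call:
step_arm([
  [0.47, 0.86, 0],
  [0.47, 0.86, 0],
  [0.47, 0.86, 0],
  [0.47, 0.86, 0],
  [0.47, 0.86, 0],
  [0.47, 0.86, 0],
], yaw=[0.073, 0.073, 0.073, 0.073, 0.073, 0.073], claw=[-1, -1, -1, -1, -1, -1])

```text
time_s: 1.6
tcp_pos: [0.5013, 0.137, 0.2204]
eef_rot: [179.9, 0.0, -40.1]
contact_force: [-0.8, 0.1, -0.6]
gripper_width: 0.0877
gripper_force: 0.0
```

Call:
step_arm([
  [0.39, 0.78, 0.1],
  [0.39, 0.78, 0.1],
  [0.39, 0.78, 0.1],
  [0.39, 0.78, 0.1],
  [0.39, 0.78, 0.1],
  [0.39, 0.78, 0.1],
  [0.39, 0.78, 0.1],
], yaw=[0.111, 0.111, 0.111, 0.111, 0.111, 0.111, 0.111], claw=[-1, -1, -1, -1, -1, -1, -1])

```text
time_s: 2.18
tcp_pos: [0.4606, -0.0292, 0.2004]
eef_rot: [180.0, 0.0, -80.1]
contact_force: [0.1, 0.3, -0.4]
gripper_width: 0.0875
gripper_force: 0.0
```

Call:
step_arm([
  [0.67, 0.22, 0.2],
  [0.67, 0.22, 0.2],
  [0.67, 0.22, 0.2],
  [0.67, 0.22, 0.2],
  [0.67, 0.22, 0.2],
  [0.67, 0.22, 0.2],
  [0.67, 0.22, 0.2],
], yaw=[0.064, 0.064, 0.064, 0.064, 0.064, 0.064, 0.064], claw=[-1, -1, -1, -1, -1, -1, -1])

```text
time_s: 2.77
tcp_pos: [0.4419, -0.1676, 0.1606]
eef_rot: [-180.0, -0.0, -102.7]
contact_force: [0.3, -1.0, 0.1]
gripper_width: 0.0878
gripper_force: 0.0
```

```bash
python3 - <<'E'
from plan import *
cap("wrist","w1"); s=status.get_state(); print(s["time_s"],s["tcp_pos"],s["eef_rot"],s["joints"],s["gripper_width"])
plan([(.431,-.175,.06,-103),(.431,-.175,.023,-103)])
E
```

```text
2.8167 [ 0.44211636 -0.16725057  0.16083527] [-1.79968459e+02  9.13117638e-03 -1.02688301e+02] [ 3.21720412e+00  5.43652404e+00 -3.06123687e+01 -1.70518145e-04
 -5.39182717e+01 -1.59054071e+01] 0.08771128062224126
0 xyz [0.05, 0.0457, 0.5042] yaw 0.0009 rows>= 2.4
1 xyz [0.0, 0.0, 0.185] yaw 0.0 rows>= 0.9
```

View pics/w1.png

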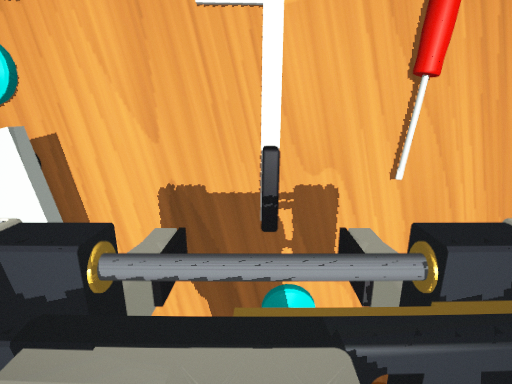

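The wrist view shows the handle top from (270,148) to (270,231), with the strip going straight up the picture.

```bash
python3 - <<'E'
from plan import *
z=load("w1"); q=onz(z,[(271,147),(270,229)],.04); r=onz(z,[(271,100),(272.5,20)],.006)
print(q,r)
for a in(q[0]-q[1],r[1]-r[0],): print(np.degrees(np.arctan2(a[1],a[0])))
print(dep(z,[(271,190),(272,60)]))
E
```

```text
[[ 0.4251039  -0.20903181  0.04      ]
 [ 0.44258072 -0.1333071   0.04      ]] [[ 0.41525356 -0.24955215  0.006     ]
 [ 0.39893808 -0.31771028  0.006     ]]
-102.9959704671349
-103.46197472049116
[[ 0.43346937 -0.17072417  0.04046685]
 [ 0.4068369  -0.28405337  0.00866233]]
```

```bash
python3 -c "
from plan import *
plan([(.4318,-.178,.024,-103.2)])"
```

```text
0 xyz [0.0638, 0.0385, 0.6842] yaw 0.0014 rows>= 3.3
```

Call:
step_arm([
  [0.064, 0.0385, 0.15],
  [0.064, 0.0385, 0.3],
  [0.064, 0.0385, 0.45],
  [0.064, 0.0385, 0.55],
  [0.064, 0.0385, 0.62],
  [0.064, 0.0385, 0.66],
  [0.064, 0.0385, 0.684],
  [0.064, 0.0385, 0.684],
  [0.064, 0.0385, 0.684],
  [0.064, 0.0385, 0.684],
  [0.064, 0.0385, 0.684],
  [0.064, 0.0385, 0.684],
  [0.064, 0.0385, 0.684],
  [0.064, 0.0385, 0.684],
  [0.064, 0.0385, 0.684],
  [0.064, 0.0385, 0.684],
], yaw=[0.0014, 0.0014, 0.0014, 0.0014, 0.0014, 0.0014, 0.0014, 0.0014, 0.0014, 0.0014, 0.0014, 0.0014, 0.0014, 0.0014, 0.0014, 0.0014], claw=[-1, -1, -1, -1, -1, -1, -1, -1, 1, 1, 1, 1, 1, 1, 1, 1], grip_force=45)

```text
time_s: 4.15
tcp_pos: [0.4311, -0.1789, 0.0238]
eef_rot: [-180.0, 0.0, -103.4]
contact_force: [-0.3, -0.8, 0.9]
gripper_width: 0.0401
gripper_force: 0.0
```

```bash
python3 -c "
from plan import *
print(status.get_state()['gripper_width'])
plan([(.4318,-.178,.074,-103.2),(.40,-.17,.08,-50),(.40,-.17,.08,0),(.43,-.165,.028,0)])"
```

```text
0.040105095593760604
0 xyz [-0.0051, -0.0022, -0.2509] yaw -0.0004 rows>= 1.2
1 xyz [-0.0026, 0.1639, -0.03] yaw -0.1478 rows>= 7.4
2 xyz [0.0, 0.0, 0.0] yaw -0.1389 rows>= 7.0
3 xyz [0.15, -0.025, 0.26] yaw 0.0 rows>= 1.4
```

Fingers still closing.

Call:
step_arm([
  [0, 0, 0],
  [0, 0, 0],
  [0, 0, 0],
  [0, 0, 0],
  [0, 0, 0],
  [0, 0, 0],
  [0, 0, 0],
  [0, 0, 0],
  [0, 0, 0],
  [0, 0, 0],
], yaw=[0, 0, 0, 0, 0, 0, 0, 0, 0, 0], claw=[1, 1, 1, 1, 1, 1, 1, 1, 1, 1])

```text
time_s: 4.98
tcp_pos: [0.4311, -0.1788, 0.0237]
eef_rot: [180.0, -0.0, -103.3]
contact_force: [0.9, 0.4, -0.6]
gripper_width: 0.0163
gripper_force: 45.0
```

```bash
python3 -c "
from plan import *
print(status.get_state()['gripper_width'],status.get_state()['gripper_force'])
plan([(.4318,-.178,.074,-103.2),(.41,-.17,.08,-50),(.41,-.17,.08,0),(.43,-.165,.028,0)])"
```

```text
0.016277010902194078 44.999855160713196
0 xyz [-0.0047, -0.0023, -0.2513] yaw -0.0004 rows>= 1.2
1 xyz [-0.0141, 0.1153, -0.03] yaw -0.1478 rows>= 7.4
2 xyz [0.0, 0.0, 0.0] yaw -0.1389 rows>= 7.0
3 xyz [0.1, -0.025, 0.26] yaw 0.0 rows>= 1.3
```

Call:
step_arm([
  [0, 0, -0.06],
  [0, 0, -0.12],
  [0, 0, -0.18],
  [0, 0, -0.25],
  [0, 0, -0.25],
], yaw=[0, 0, 0, 0, 0], claw=[1, 1, 1, 1, 1])

```text
time_s: 5.4
tcp_pos: [0.4323, -0.1789, 0.0758]
eef_rot: [-179.8, 0.0, -103.3]
contact_force: [0.5, -0.3, -2.5]
gripper_width: 0.0159
gripper_force: 45.0
```

Call:
step_arm([
  [0, 0.02, 0],
  [0, 0.04, 0],
  [0, 0.06, 0],
  [-0.01, 0.08, -0.01],
  [-0.01, 0.1, -0.02],
  [-0.014, 0.115, -0.03],
  [-0.014, 0.115, -0.03],
  [-0.014, 0.115, -0.03],
  [-0.014, 0.115, -0.03],
  [-0.014, 0.115, -0.03],
  [-0.014, 0.115, -0.03],
  [-0.014, 0.115, -0.03],
  [-0.014, 0.115, -0.03],
  [-0.014, 0.115, -0.03],
  [-0.014, 0.115, -0.03],
  [-0.014, 0.115, -0.03],
  [-0.014, 0.115, -0.03],
  [-0.014, 0.115, -0.03],
  [-0.014, 0.115, -0.03],
], yaw=[-0.01, -0.025, -0.042, -0.06, -0.078, -0.096, -0.114, -0.132, -0.15, -0.168, -0.186, -0.204, -0.222, -0.24, -0.256, -0.27, -0.28, -0.287, -0.287], claw=[1, 1, 1, 1, 1, 1, 1, 1, 1, 1, 1, 1, 1, 1, 1, 1, 1, 1, 1])

```text
time_s: 6.98
tcp_pos: [0.4088, -0.1707, 0.079]
eef_rot: [-180.0, 0.1, 0.1]
contact_force: [-0.4, 0.4, -0.9]
gripper_width: 0.0158
gripper_force: 45.0
```

```bash
python3 - <<'E'
from plan import *
cap("wrist","w2"); cap("top","t2")
a=cv2.imread("pics/t2.png")[125:275,140:390]; w=cv2.imread("pics/w2.png")
a=cv2.resize(a,(750,450),interpolation=cv2.INTER_CUBIC)
cv2.imwrite("pics/t2c.png",np.vstack([a,np.zeros((0,750,3),np.uint8)]))
s=status.get_state(); print(s["tcp_pos"],s["eef_rot"],s["joints"],s["gripper_width"])
E
```

```text
[ 0.40899504 -0.17075855  0.07922244] [-1.79994717e+02  4.98067146e-02 -1.31912594e-01] [ 2.97413724e+00  9.11919176e+00 -3.98098222e+01 -1.21252129e-02
 -4.11204339e+01  8.69030856e+01] 0.01581245715919459
```

View pics/w2.png

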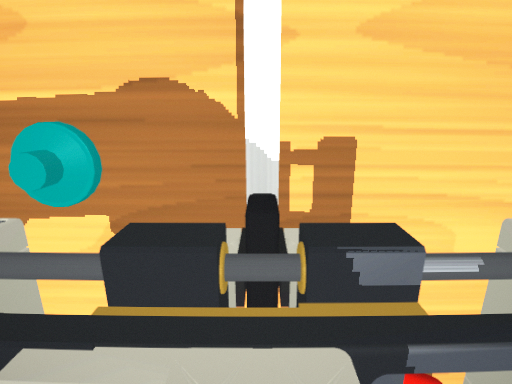

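The wrist view shows the probe held centrally, with the strip running up column ~262. Next I'll get its tilt and tip position from depth.

```bash
python3 - <<'E'
from plan import *
np.set_printoptions(suppress=True,precision=4)
z=load("w2"); print(dep(z,[(263,150),(263,100),(263,60),(263,20),(263,3)]))
z=load("t2"); v,u=np.mgrid[0:384,0:512]; uv=np.c_[u.ravel(),v.ravel()]
P=dep(z,uv); im=z["im"].reshape(-1,3).astype(int)
m=(im.min(1)>110)&(P[:,2]>.02)&(P[:,2]<.12)&(P[:,0]>.44)&(P[:,0]<.615)&(P[:,1]<0)&(P[:,1]>-.28)
Q=P[m]; print(len(Q),Q.min(0),Q.max(0),Q.mean(0))
L=Q[Q[:,1]<-.155]; c=np.polyfit(L[:,0],L[:,2],1); print("tilt mm/m",c, "y(x)",np.polyfit(L[:,0],L[:,1],1))
T=Q[Q[:,1]>-.15]; print("toe",T.min(0),T.max(0),np.median(T,0))
E
```

```text
[[ 0.4623 -0.1712  0.0626]
 [ 0.4882 -0.1711  0.0623]
 [ 0.5078 -0.1711  0.0611]
 [ 0.5264 -0.1711  0.0608]
 [ 0.5338 -0.1711  0.0615]]
337 [ 0.5099 -0.1775  0.0551] [ 0.5832 -0.0982  0.0663] [ 0.5581 -0.1506  0.061 ]
tilt mm/m [-0.0077  0.065 ] y(x) [ 0.0287 -0.1837]
toe [ 0.5644 -0.15    0.0555] [ 0.5832 -0.0982  0.0659] [ 0.5738 -0.1227  0.0614]
```

Call:
step_arm([
  [0, -0.01, 0.06],
  [0, -0.03, 0.13],
  [0, -0.03, 0.2],
  [0, -0.03, 0.245],
  [0, -0.03, 0.266],
  [0.06, -0.03, 0.266],
  [0.14, -0.03, 0.266],
  [0.22, -0.03, 0.266],
  [0.3, -0.03, 0.266],
  [0.38, -0.03, 0.266],
  [0.46, -0.03, 0.266],
  [0.54, -0.03, 0.266],
  [0.62, -0.03, 0.266],
  [0.69, -0.03, 0.266],
  [0.76, -0.03, 0.266],
  [0.82, -0.03, 0.266],
  [0.86, -0.03, 0.266],
  [0.89, -0.03, 0.266],
  [0.895, -0.03, 0.266],
  [0.895, -0.03, 0.266],
], yaw=[0, 0, 0, 0, 0, 0, 0, 0, 0, 0, 0, 0, 0, 0, 0, 0, 0, 0, 0, 0], claw=[1, 1, 1, 1, 1, 1, 1, 1, 1, 1, 1, 1, 1, 1, 1, 1, 1, 1, 1, 1])

```text
time_s: 8.75
tcp_pos: [0.5884, -0.1649, 0.0265]
eef_rot: [-180.0, 0.0, -0.1]
contact_force: [-0.6, -0.5, -0.9]
gripper_width: 0.0156
gripper_force: 45.0
```

```bash
python3 - <<'E'
from plan import *
cap("wrist","w3");cap("top","t3")
a=load("t3")["im"][125:215,190:340]; b=load("w3")["im"]
cv2.imwrite("pics/t3c.png",np.vstack([cv2.resize(a,(600,360),interpolation=cv2.INTER_CUBIC),cv2.resize(b,(600,450))[:230]]))
s=status.get_state(); print(s["tcp_pos"],s["eef_rot"],s["contact_force"])
E
```

```text
[ 0.58778677 -0.16489085  0.0265345 ] [-1.79994205e+02  2.88548888e-02 -4.81121786e-02] [-1.24255939 -0.57675476 -1.59646921]
```

View pics/t3c.png

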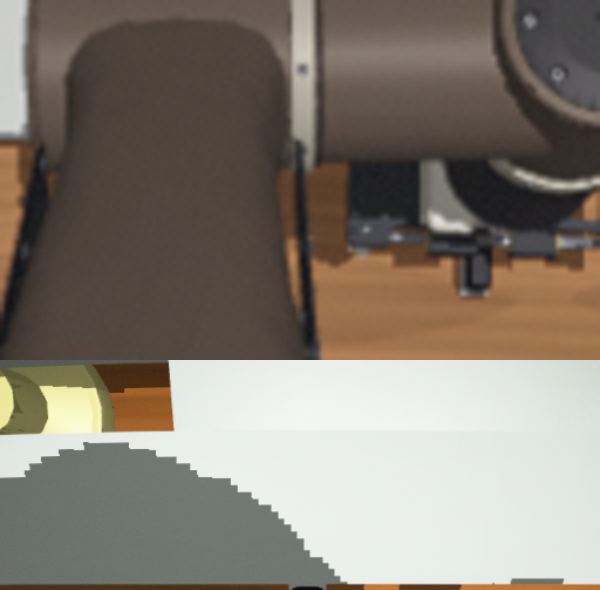

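The lower panel (wrist) shows the cup in the slot: the hub's right edge at panel (46,~50), the disc's right edge at about (114,~45), and the slot's right end at (172,72).

```bash
python3 - <<'E'
from plan import *
np.set_printoptions(suppress=True,precision=4)
z=load("w3"); s=600/512
f=lambda *p:[(x/s,y/s) for x,y in p]
E=onz(z,f((96,6),(108,22),(114,45),(110,70)),.006);print("disc edge",E)
print("hub",onz(z,f((40,25),(47,48),(40,70)),.036)); print("slot",onz(z,f((174,72)),.062), onz(z,f((345,223)),.062))
print(dep(z,f((20,50),(80,60),(150,60),(300,50))))
# circle fit, r=32
from scipy.optimize import least_squares as ls
for h in(.0,.012):
  E=onz(z,f((96,6),(108,22),(114,45),(110,70)),h)[:,:2]
  print(ls(lambda c:np.linalg.norm(E-c,axis=1)-.032,[.7,-.045]).x)
H=onz(z,f((40,25),(47,48),(40,70)),.036)[:,:2]; print(ls(lambda c:np.linalg.norm(H-c,axis=1)-.013,[.7,-.045]).x)
E
```

```text
disc edge [[ 0.7147 -0.0744  0.006 ]
 [ 0.7083 -0.0789  0.006 ]
 [ 0.699  -0.0804  0.006 ]
 [ 0.6888 -0.0772  0.006 ]]
hub [[ 0.6992 -0.0693  0.036 ]
 [ 0.6916 -0.0707  0.036 ]
 [ 0.6842 -0.0667  0.036 ]]
slot [[ 0.6782 -0.1258  0.062 ]] [[ 0.6324 -0.1771  0.062 ]]
[[ 0.6917 -0.0585  0.0336]
 [ 0.6914 -0.0698  0.0153]
 [ 0.6937 -0.0934  0.0004]
 [ 0.6838 -0.1628  0.0622]]
[ 0.7003 -0.0446]
[ 0.6973 -0.0506]
[ 0.6935 -0.0577]
```

Call:
step_arm([
  [0, -0.03, 0],
  [0, -0.07, 0],
  [0, -0.11, 0],
  [0, -0.15, 0],
  [0, -0.19, 0],
  [0, -0.23, 0],
  [0, -0.27, 0],
  [0, -0.3, 0],
  [0, -0.33, 0],
  [0, -0.35, 0],
  [0, -0.36, 0],
  [0, -0.36, 0],
], yaw=[0, 0, 0, 0, 0, 0, 0, 0, 0, 0, 0, 0], claw=[1, 1, 1, 1, 1, 1, 1, 1, 1, 1, 1, 1])

```text
time_s: 9.85
tcp_pos: [0.5885, -0.0925, 0.0266]
eef_rot: [180.0, -0.0, -0.0]
contact_force: [-0.3, -0.2, -2.1]
gripper_width: 0.0156
gripper_force: 45.0
```

```bash
python3 - <<'E'
from plan import *
cap("wrist","w4")
cv2.imwrite("pics/w4c.png",load("w4")["im"][:220])
s=status.get_state(); print(s["tcp_pos"],s["contact_force"])
E
```

```text
[ 0.58848215 -0.09280959  0.02654975] [ 0.71027596 -0.93000755 -1.95823374]
```

View pics/w4c.png

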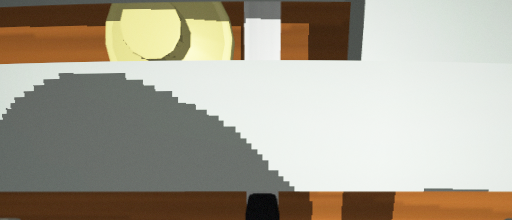

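The strip now lies just right of the cup (disc columns 106–232, strip 245–281). Pulling.

Call:
step_arm([
  [-0.02, 0, 0],
  [-0.04, 0, 0],
  [-0.06, 0, 0],
  [-0.08, 0, 0],
  [-0.11, 0, 0],
  [-0.15, 0, 0],
  [-0.19, 0, 0],
  [-0.23, 0, 0],
  [-0.27, 0, 0],
  [-0.31, 0, 0],
  [-0.35, 0, 0],
  [-0.39, 0, 0],
  [-0.43, 0, 0],
  [-0.47, 0, 0],
  [-0.51, 0, 0],
  [-0.55, 0, 0],
  [-0.59, 0, 0],
  [-0.63, 0, 0],
  [-0.66, 0, 0],
  [-0.68, 0, 0],
], yaw=[0, 0, 0, 0, 0, 0, 0, 0, 0, 0, 0, 0, 0, 0, 0, 0, 0, 0, 0, 0], claw=[1, 1, 1, 1, 1, 1, 1, 1, 1, 1, 1, 1, 1, 1, 1, 1, 1, 1, 1, 1])

```text
time_s: 11.57
tcp_pos: [0.4516, -0.0928, 0.0266]
eef_rot: [-180.0, 0.0, -0.0]
contact_force: [0.6, -0.1, -1.8]
gripper_width: 0.0155
gripper_force: 45.0
```

Call:
step_arm([
  [-0.02, 0, 0],
  [-0.04, 0, 0],
  [-0.06, 0, 0],
  [-0.075, 0, 0],
  [-0.085, 0, 0],
  [-0.085, 0, 0],
], yaw=[0, 0, 0, 0, 0, 0], claw=[1, 1, 1, 1, 1, 1])

```text
time_s: 12.07
tcp_pos: [0.435, -0.0928, 0.0266]
eef_rot: [180.0, 0.0, -0.0]
contact_force: [0.3, 0.1, -2.2]
gripper_width: 0.0156
gripper_force: 45.0
```

```bash
python3 - <<'E'
from plan import *
cap("wrist","w5")
s=status.get_state(); print(s["tcp_pos"],s["contact_force"])
E
```

```text
[ 0.43516552 -0.09285265  0.02654281] [-0.13599696  0.45212654 -1.57486199]
```

View pics/w5.png

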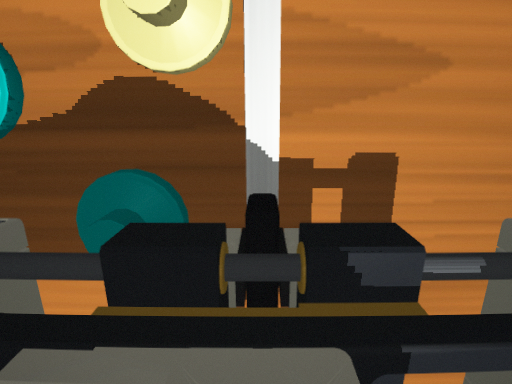

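The cup is out in front (disc centre about (168,5)) beside the strip. Next, back the probe off and lay it down to the right.

Call:
step_arm([
  [0.02, 0, 0],
  [0.04, 0, 0],
  [0.055, 0, 0],
  [0.055, 0.04, 0],
  [0.055, 0.09, 0],
  [0.055, 0.15, 0],
  [0.055, 0.21, 0],
  [0.055, 0.27, 0],
  [0.055, 0.33, 0],
  [0.055, 0.39, 0],
  [0.055, 0.45, 0],
  [0.055, 0.5, 0],
  [0.055, 0.53, 0],
  [0.055, 0.54, 0],
  [0.055, 0.54, 0.005],
  [0.055, 0.54, 0.011],
  [0.055, 0.54, 0.011],
], yaw=[0, 0, 0, 0, 0, 0, 0, 0, 0, 0, 0, 0, 0, 0, 0, 0, 0], claw=[1, 1, 1, 1, 1, 1, 1, 1, 1, 1, 1, 1, 1, 1, 1, 1, 1])

```text
time_s: 13.53
tcp_pos: [0.4462, -0.2005, 0.0241]
eef_rot: [-180.0, 0.0, -0.0]
contact_force: [0.2, -0.4, -2.5]
gripper_width: 0.0158
gripper_force: 45.0
```

Call:
step_arm([
  [0, 0, 0],
  [0, 0, 0],
  [0, 0, 0],
  [0, 0, 0],
  [0, 0, 0],
  [0, 0, 0],
  [0, 0, 0],
  [0, 0, 0],
  [0, 0, 0],
  [0, 0, 0],
  [0, 0, -0.1],
  [0, 0, -0.25],
  [0, 0, -0.4],
  [0, 0, -0.6],
  [0, 0, -0.7],
  [0, 0, -0.7],
], yaw=[0, 0, 0, 0, 0, 0, 0, 0, 0, 0, 0, 0, 0, 0, 0, 0], claw=[-0.2, -0.2, -0.2, -0.2, -0.2, -0.2, -0.2, -0.2, -0.2, -0.2, -0.2, -0.2, -0.2, -0.2, -0.2, -0.2])

```text
time_s: 14.87
tcp_pos: [0.4492, -0.2013, 0.1696]
eef_rot: [179.9, -0.5, 0.0]
contact_force: [0.5, -0.3, -0.3]
gripper_width: 0.0526
gripper_force: 0.0
```

```bash
python3 -c "
from plan import *
print(status.get_state()['gripper_width'])
plan([(.49,-.05,.18,0)])"
```

```text
0.05258151359353467
0 xyz [0.204, -0.7566, -0.0522] yaw 0.0 rows>= 3.8
```

Call:
step_arm([
  [0.03, -0.12, -0.01],
  [0.08, -0.3, -0.03],
  [0.12, -0.46, -0.04],
  [0.15, -0.6, -0.05],
  [0.16, -0.7, -0.05],
  [0.16, -0.75, -0.05],
  [0.16, -0.75, -0.05],
  [0.16, -0.75, -0.05],
], yaw=[0, 0, 0, 0, 0, 0, 0, 0], claw=[-0.2, -0.2, -0.2, -0.2, -0.2, -0.2, -0.2, -0.2])

```text
time_s: 15.53
tcp_pos: [0.4781, -0.0507, 0.1741]
eef_rot: [180.0, 0.0, 0.0]
contact_force: [-0.0, -0.6, 0.2]
gripper_width: 0.0527
gripper_force: 0.0
```

```bash
python3 - <<'E'
from plan import *
cap("wrist","w6")
s=status.get_state(); print(s["tcp_pos"],s["eef_rot"])
E
```

```text
[ 0.47811115 -0.05122686  0.17408487] [ 1.79987619e+02  3.87994087e-02 -1.16046574e-02]
```

View pics/w6.png

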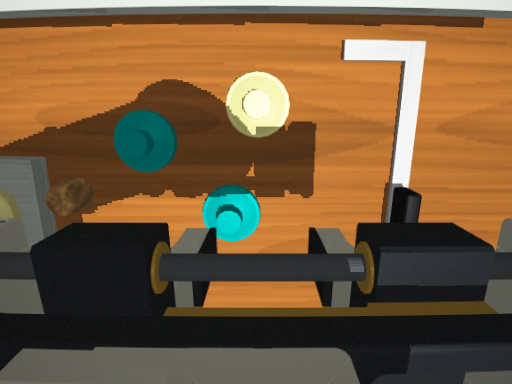

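The probe lies flat at right, its toe clear of the plate. The cup's hub is at (257,103). I'll compute the cup and tray positions by code.

```bash
python3 - <<'E'
from plan import *
np.set_printoptions(suppress=True,precision=4)
z=load("w6"); v,u=np.mgrid[60:150,215:305]; uv=np.c_[u.ravel(),v.ravel()]
P=dep(z,uv); m=P[:,2]>.03; H=P[m]; (c,r)=cv2.minEnclosingCircle(H[:,:2].astype(np.float32)); print("hub",c,r,np.median(H[:,2]))
m=(P[:,2]>.008)&(P[:,2]<.018);(c,r)=cv2.minEnclosingCircle(P[m][:,:2].astype(np.float32)); print("disc",c,r)
print("hub px",onz(z,[(257,103)],.036))
P=dep(z,[(402,60+40),(350,50),(398,210),(420,60)]);print("probe",P)
z=load("top"); v,u=np.mgrid[185:255,75:140]; P=dep(z,np.c_[u.ravel(),v.ravel()])
m=(P[:,2]>.016)&(P[:,2]<.03); print("tray",cv2.minAreaRect(P[m][:,:2].astype(np.float32)),P[m][:,2].mean())
print("spare tray/cup pix in range?",P[:,2].max())
E
```

```text
hub (0.5603416562080383, -0.04627553001046181) 0.012957698665559292 0.03679652522051796
disc (0.5601614713668823, -0.04659084975719452) 0.031810462474823
hub px [[ 0.5608 -0.0463  0.036 ]]
probe [[ 0.5657 -0.1932  0.0058]
 [ 0.6118 -0.1364  0.0068]
 [ 0.4549 -0.1931  0.026 ]
 [ 0.6035 -0.206   0.0079]]
tray ((0.45549124479293823, 0.3802591562271118), (0.16276483237743378, 0.12293106317520142), 89.35621643066406) 0.02177712639465623
spare tray/cup pix in range? 1.1256090959327913
```

Call:
step_arm([
  [-0.02, 0.12, 0.02],
  [-0.06, 0.3, 0.06],
  [-0.1, 0.46, 0.12],
  [-0.13, 0.6, 0.2],
  [-0.15, 0.7, 0.28],
  [-0.155, 0.747, 0.37],
  [-0.155, 0.747, 0.37],
  [-0.155, 0.747, 0.5],
  [-0.155, 0.747, 0.62],
  [-0.155, 0.747, 0.7],
  [-0.155, 0.747, 0.747],
  [-0.155, 0.747, 0.747],
  [-0.155, 0.747, 0.747],
  [-0.155, 0.747, 0.747],
  [-0.155, 0.747, 0.747],
  [-0.155, 0.747, 0.747],
  [-0.155, 0.747, 0.747],
  [-0.155, 0.747, 0.747],
  [-0.155, 0.747, 0.747],
  [-0.155, 0.747, 0.747],
], yaw=[0, 0, 0, 0, 0, 0, 0, 0, 0, 0, 0, 0, 0, 0, 0, 0, 0, 0, 0, 0], claw=[-0.2, -0.2, -0.2, -0.2, -0.2, -0.2, -0.2, -0.2, -0.2, -0.2, -0.2, -0.2, 1, 1, 1, 1, 1, 1, 1, 1], grip_force=25)

```text
time_s: 17.25
tcp_pos: [0.4476, -0.2002, 0.0254]
eef_rot: [180.0, -0.0, -0.0]
contact_force: [-0.8, 0.7, 6.5]
gripper_width: 0.0158
gripper_force: 25.0
```

Call:
step_arm([
  [0, 0, 0],
  [0, 0, 0],
  [0, 0, 0],
  [0, 0, 0],
  [0, 0, 0],
  [0, 0, 0],
], yaw=[0, 0, 0, 0, 0, 0], claw=[1, 1, 1, 1, 1, 1])

```text
time_s: 17.75
tcp_pos: [0.4476, -0.2002, 0.0254]
eef_rot: [180.0, -0.0, -0.0]
contact_force: [-0.6, 1.3, 5.7]
gripper_width: 0.0161
gripper_force: 25.0
```

Call:
step_arm([
  [0, 0, -0.01],
  [-0.02, 0, -0.01],
  [-0.06, 0, -0.01],
  [-0.1, 0, -0.01],
  [-0.14, 0, -0.01],
  [-0.18, 0, -0.01],
  [-0.2, 0, -0.01],
  [-0.2, 0, -0.005],
  [-0.2, 0, 0],
  [-0.2, 0, 0],
], yaw=[0, 0, 0, 0, 0, 0, 0, 0, 0, 0], claw=[1, 1, 1, 1, 1, 1, 1, 1, 1, 1])

```text
time_s: 18.58
tcp_pos: [0.4073, -0.2003, 0.0254]
eef_rot: [180.0, 0.0, -0.0]
contact_force: [-4.7, 1.6, 9.2]
gripper_width: 0.0156
gripper_force: 25.0
```

Call:
step_arm([
  [0, 0, 0],
  [0, 0, 0],
  [0, 0, 0],
  [0, 0, 0],
  [0, 0, 0],
  [0, 0, 0],
  [0, 0, 0],
  [0, 0, 0],
  [0, 0, 0],
  [0, 0, 0],
  [0, 0, -0.1],
  [0, 0, -0.25],
  [0, 0, -0.4],
  [0, 0, -0.6],
  [0, 0, -0.7],
  [0, 0, -0.7],
], yaw=[0, 0, 0, 0, 0, 0, 0, 0, 0, 0, 0, 0, 0, 0, 0, 0], claw=[-0.2, -0.2, -0.2, -0.2, -0.2, -0.2, -0.2, -0.2, -0.2, -0.2, -0.2, -0.2, -0.2, -0.2, -0.2, -0.2])

```text
time_s: 19.92
tcp_pos: [0.4102, -0.2007, 0.17]
eef_rot: [179.9, -0.5, 0.0]
contact_force: [1.5, -1.3, -0.6]
gripper_width: 0.0525
gripper_force: 0.0
```

```bash
python3 -c "
from plan import *
print(status.get_state()['gripper_width'])
plan([(.5,-.1,.16,0),(.5603,-.0464,.08,0),(.5603,-.0464,.029,0)])"
```

```text
0.05251469875162412
0 xyz [0.4491, -0.5033, 0.05] yaw 0.0 rows>= 3.2
1 xyz [0.3015, -0.268, 0.4] yaw 0.0 rows>= 2.7
2 xyz [0.0, 0.0, 0.255] yaw 0.0 rows>= 1.2
```

Call:
step_arm([
  [0.07, -0.08, 0],
  [0.17, -0.2, 0.02],
  [0.28, -0.32, 0.04],
  [0.38, -0.42, 0.05],
  [0.43, -0.48, 0.05],
  [0.45, -0.503, 0.05],
  [0.45, -0.503, 0.05],
], yaw=[0, 0, 0, 0, 0, 0, 0], claw=[-0.2, -0.2, -0.2, -0.2, -0.2, -0.2, -0.2])

```text
time_s: 20.5
tcp_pos: [0.4978, -0.0989, 0.1545]
eef_rot: [180.0, 0.1, 0.0]
contact_force: [-0.8, -0.2, -0.1]
gripper_width: 0.0529
gripper_force: 0.0
```

Call:
step_arm([
  [0.08, -0.07, 0.06],
  [0.18, -0.16, 0.16],
  [0.26, -0.23, 0.27],
  [0.3, -0.268, 0.36],
  [0.3, -0.268, 0.4],
  [0.3, -0.268, 0.4],
  [0.3, -0.268, 0.4],
], yaw=[0, 0, 0, 0, 0, 0, 0], claw=[-0.2, -0.2, -0.2, -0.2, -0.2, -0.2, -0.2])

```text
time_s: 21.08
tcp_pos: [0.5564, -0.0471, 0.0749]
eef_rot: [180.0, 0.1, -0.1]
contact_force: [-0.5, -0.2, -0.4]
gripper_width: 0.0531
gripper_force: 0.0
```

```bash
python3 -c "
from plan import *
plan([(.5603,-.0464,.029,0)])"
```

```text
0 xyz [0.0197, -0.0034, 0.2297] yaw -0.0002 rows>= 1.1
```

Call:
step_arm([
  [0.02, -0.003, 0.06],
  [0.02, -0.003, 0.12],
  [0.02, -0.003, 0.17],
  [0.02, -0.003, 0.2],
  [0.02, -0.003, 0.22],
  [0.02, -0.003, 0.229],
  [0.02, -0.003, 0.229],
  [0.02, -0.003, 0.229],
  [0.02, -0.003, 0.229],
  [0.02, -0.003, 0.229],
  [0.02, -0.003, 0.229],
  [0.02, -0.003, 0.229],
  [0.02, -0.003, 0.229],
  [0.02, -0.003, 0.229],
  [0.02, -0.003, 0.229],
  [0.02, -0.003, 0.229],
  [0.02, -0.003, 0.229],
], yaw=[0, 0, 0, 0, 0, 0, 0, 0, 0, 0, 0, 0, 0, 0, 0, 0, 0], claw=[-0.2, -0.2, -0.2, -0.2, -0.2, -0.2, -0.2, 1, 1, 1, 1, 1, 1, 1, 1, 1, 1], grip_force=30)

```text
time_s: 22.5
tcp_pos: [0.5616, -0.0454, 0.0294]
eef_rot: [180.0, -0.0, -0.0]
contact_force: [-1.0, 1.1, 4.7]
gripper_width: 0.0253
gripper_force: 30.0
```

```bash
python3 -c "
from plan import *
plan([(.555,-.046,.18,0),(.52,.12,.18,0),(.48,.29,.18,0),(.40,.40,.18,0),(.457,.396,.18,0)])"
```

```text
0 xyz [-0.033, 0.0028, -0.7531] yaw -0.0001 rows>= 3.6
1 xyz [-0.175, -0.83, 0.0] yaw 0.0 rows>= 4.1
2 xyz [-0.2, -0.85, 0.0] yaw 0.0 rows>= 4.2
3 xyz [-0.4, -0.55, 0.0] yaw 0.0 rows>= 3.3
4 xyz [0.285, 0.02, 0.0] yaw 0.0 rows>= 1.4
```

Call:
step_arm([
  [0, 0, -0.05],
  [0, 0, -0.15],
  [0, 0, -0.3],
  [-0.01, 0, -0.45],
  [-0.02, 0, -0.6],
  [-0.03, 0, -0.7],
  [-0.033, 0, -0.75],
  [-0.033, 0, -0.75],
], yaw=[0, 0, 0, 0, 0, 0, 0, 0], claw=[1, 1, 1, 1, 1, 1, 1, 1])

```text
time_s: 23.17
tcp_pos: [0.5559, -0.0453, 0.1818]
eef_rot: [-179.9, -0.2, -0.0]
contact_force: [-0.4, -0.4, -0.6]
gripper_width: 0.025
gripper_force: 30.0
```

Call:
step_arm([
  [-0.02, -0.06, 0],
  [-0.05, -0.18, 0],
  [-0.08, -0.34, 0],
  [-0.11, -0.5, 0],
  [-0.14, -0.66, 0],
  [-0.17, -0.83, 0],
], yaw=[0, 0, 0, 0, 0, 0], claw=[1, 1, 1, 1, 1, 1])

```text
time_s: 23.67
tcp_pos: [0.5192, 0.1216, 0.177]
eef_rot: [179.9, 0.2, -0.1]
contact_force: [0.8, -0.0, -1.0]
gripper_width: 0.0251
gripper_force: 30.0
```

Call:
step_arm([
  [-0.05, -0.16, 0],
  [-0.1, -0.32, 0],
  [-0.15, -0.48, 0],
  [-0.19, -0.62, 0],
  [-0.2, -0.75, 0],
  [-0.2, -0.85, 0],
], yaw=[0, 0, 0, 0, 0, 0], claw=[1, 1, 1, 1, 1, 1])

```text
time_s: 24.17
tcp_pos: [0.4793, 0.2923, 0.1772]
eef_rot: [179.9, 0.1, 0.0]
contact_force: [1.0, -0.5, -1.7]
gripper_width: 0.0253
gripper_force: 30.0
```

Call:
step_arm([
  [-0.12, -0.1, 0],
  [-0.24, -0.22, 0],
  [-0.34, -0.34, 0],
  [-0.44, -0.44, 0],
  [-0.5, -0.5, 0],
  [-0.53, -0.53, 0],
  [-0.53, -0.53, 0],
  [-0.53, -0.53, 0],
], yaw=[0, 0, 0, 0, 0, 0, 0, 0], claw=[1, 1, 1, 1, 1, 1, 1, 1])

```text
time_s: 24.83
tcp_pos: [0.3748, 0.3963, 0.1782]
eef_rot: [179.9, 0.0, 0.0]
contact_force: [-0.2, 0.2, -2.6]
gripper_width: 0.0253
gripper_force: 30.0
```

```bash
python3 - <<'E'
from plan import *
np.set_printoptions(suppress=True,precision=4)
cap("wrist","w7"); z=load("w7")
s=status.get_state(); print(s["tcp_pos"],s["eef_rot"],s["gripper_width"],s["gripper_force"])
v,u=np.mgrid[0:384,0:512]; P=dep(z,np.c_[u.ravel(),v.ravel()]); d=z["d"].ravel()
m=(d>0)&(P[:,2]>.014)&(P[:,2]<.03)&(P[:,1]>.325)&(P[:,1]<.48)&(P[:,0]<.55)&(P[:,0]>.37)
Q=P[m]; print(len(Q),Q.min(0),Q.max(0)); 
h=np.histogram(Q[:,1],bins=np.arange(.32,.48,.005));print(h[0]); h=np.histogram(Q[:,0],bins=np.arange(.37,.55,.005));print(h[0])
g=P.reshape(384,512,3)[:,:,2]; cv2.imwrite("pics/w7g.png",np.uint8(np.clip(g*2000,0,255)))
E
```

```text
[0.3752 0.396  0.1784] [179.9166   0.0379  -0.0365] 0.025114430040004843 29.99977558851242
3245 [0.3982 0.3377 0.014 ] [0.5183 0.4589 0.0254]
[  0   0   0 148 684  68  70  74  66  74  74  71  82  74  80  70  63  78
  71  76  72  75  74  72  77  70 453 429   0   0   0]
[  0   0   0   0   0 203 499  64  59  55  63  69  63  63  65  79  66  68
  78  68  78  71  74  70  82  76  79  76 591 486   0   0   0   0   0   0]
```

View pics/w7.png

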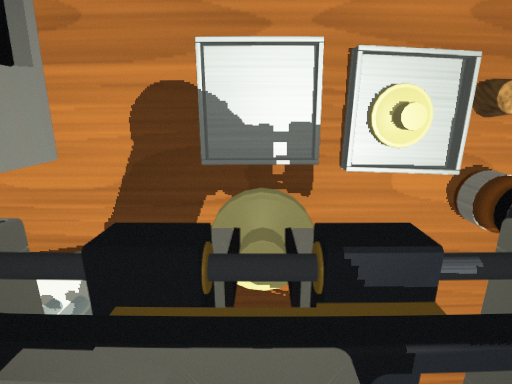

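The wrist view shows the empty tray, inside corners about (200,42)–(320,160), and the held cup level in the fingers.

Call:
step_arm([
  [0.05, 0, 0],
  [0.14, -0.01, 0],
  [0.24, -0.01, 0.04],
  [0.33, -0.01, 0.1],
  [0.39, -0.01, 0.2],
  [0.415, -0.01, 0.3],
  [0.415, -0.01, 0.38],
  [0.415, -0.01, 0.46],
  [0.415, -0.01, 0.54],
  [0.415, -0.01, 0.59],
  [0.415, -0.01, 0.59],
  [0.415, -0.01, 0.59],
], yaw=[0, 0, 0, 0, 0, 0, 0, 0, 0, 0, 0, 0], claw=[1, 1, 1, 1, 1, 1, 1, 1, 1, 1, 1, 1])

```text
time_s: 25.88
tcp_pos: [0.4588, 0.3979, 0.0609]
eef_rot: [179.9, 0.0, -0.1]
contact_force: [-0.4, 0.6, -1.3]
gripper_width: 0.0254
gripper_force: 30.0
```

```bash
python3 -c "
from plan import *
s=status.get_state();print(s['tcp_pos'],s['contact_force'])
plan([(.4588,.3988,.035,0)])"
```

```text
[0.45876325 0.39789183 0.06087528] [-0.35113701  0.57658134 -1.29584136]
0 xyz [0.0002, -0.0045, 0.1294] yaw -0.0002 rows>= 0.6
```

Call:
step_arm([
  [0, -0.004, 0.02],
  [0, -0.004, 0.045],
  [0, -0.004, 0.07],
  [0, -0.004, 0.09],
  [0, -0.004, 0.105],
  [0, -0.004, 0.115],
  [0, -0.004, 0.122],
  [0, -0.004, 0.127],
  [0, -0.004, 0.13],
  [0, -0.004, 0.13],
  [0, -0.004, 0.13],
], yaw=[0, 0, 0, 0, 0, 0, 0, 0, 0, 0, 0], claw=[1, 1, 1, 1, 1, 1, 1, 1, 1, 1, 1])

```text
time_s: 26.8
tcp_pos: [0.4582, 0.3995, 0.0353]
eef_rot: [-180.0, -0.0, -0.0]
contact_force: [-0.5, -0.2, -0.2]
gripper_width: 0.0252
gripper_force: 30.0
```

Call:
step_arm([
  [0, 0, 0.003],
  [0, 0, 0.005],
  [0, 0, 0.005],
  [0, 0, 0.005],
], yaw=[0, 0, 0, 0], claw=[1, 1, 1, 1])

```text
time_s: 27.13
tcp_pos: [0.4582, 0.3995, 0.0344]
eef_rot: [-180.0, -0.0, -0.0]
contact_force: [-0.2, -0.9, 2.1]
gripper_width: 0.0251
gripper_force: 30.0
```

Touching down (+2 N). Release and retreat.

Call:
step_arm([
  [0, 0, 0],
  [0, 0, 0],
  [0, 0, 0],
  [0, 0, 0],
  [0, 0, 0],
  [0, 0, 0],
  [0, 0, 0],
  [0, 0, -0.03],
  [0, 0, -0.1],
  [0, 0, -0.22],
  [0, 0, -0.36],
  [0, 0, -0.52],
  [0, 0, -0.68],
  [0, 0, -0.8],
  [-0.2, 0, -0.9],
  [-0.4, 0, -0.9],
  [-0.45, 0, -0.9],
  [-0.45, 0, -0.9],
  [-0.45, 0, -0.9],
], yaw=[0, 0, 0, 0, 0, 0, 0, 0, 0, 0, 0, 0, 0, 0, 0, 0, 0, 0, 0], claw=[0, 0, 0, 0, 0, 0, 0, 0, 0, 0, 0, 0, 0, 0, 0, 0, 0, 0, 0])

```text
time_s: 28.72
tcp_pos: [0.3676, 0.3997, 0.2151]
eef_rot: [-179.9, -0.0, 0.1]
contact_force: [-0.2, 0.4, 0.3]
gripper_width: 0.0437
gripper_force: 0.0
```

```bash
python3 - <<'E'
from plan import *
np.set_printoptions(suppress=True,precision=4)
cap("wrist","w8"); z=load("w8"); cap("top","t8")
s=status.get_state(); print(s["time_s"],s["tcp_pos"],s["gripper_width"])
v,u=np.mgrid[0:200,0:512]; P=dep(z,np.c_[u.ravel(),v.ravel()]); d=z["d"][:200].ravel()
b=(d>0)&(abs(P[:,0]-.458)<.05)&(abs(P[:,1]-.398)<.05)
for lo,hi in((.035,.05),(.013,.022)):
  Q=P[b&(P[:,2]>lo)&(P[:,2]<hi)]; print(len(Q),cv2.minEnclosingCircle(Q[:,:2].astype(np.float32)),np.median(Q[:,2]))
a,c=load("top")["im"].astype(int),load("t8")["im"].astype(int)
n,l,st,ce=cv2.connectedComponentsWithStats((abs(a-c).max(2)>45).astype(np.uint8))
print([ (st[i].tolist()) for i in range(1,n) if st[i,4]>8])
z=load("t8"); v,u=np.mgrid[180:280,280:390]; P=dep(z,np.c_[u.ravel(),v.ravel()]);im=z["im"][180:280,280:390].reshape(-1,3)
m=(im.min(1)>110)&(P[:,0]>.38)&(P[:,0]<.63);Q=P[m];print("probe",Q.min(0),Q.max(0))
E
```

```text
28.8167 [0.3686 0.3996 0.2143] 0.04403754580965046
491 ((0.45656612515449524, 0.3984402120113373), 0.013003043830394745) 0.041861084465110276
1794 ((0.4568348228931427, 0.39875131845474243), 0.03182551637291908) 0.01887400372841086
[[257, 137, 22, 7, 119], [294, 183, 86, 82, 1430], [0, 214, 196, 170, 16436], [105, 217, 4, 9, 15], [108, 221, 6, 7, 28], [0, 310, 25, 29, 422], [0, 312, 3, 6, 11], [66, 327, 10, 6, 14], [79, 333, 12, 7, 18], [226, 346, 7, 2, 11], [208, 349, 17, 20, 189], [245, 350, 11, 5, 26], [256, 359, 8, 9, 39], [265, 364, 5, 11, 29]]
probe [ 0.438  -0.2095 -0.0058] [ 0.5833 -0.1282  0.0108]
```

```bash
python3 -c "
from plant import job
print(job.close_job())"
```

```text
the job is handed in; nothing more can be done
None
```

I drew the cup out with the probe and set it hub up in the middle of the empty tray. The probe lies flat in front of the tester, about 5 cm clear of the plate, and the job was handed in at about 29 s.

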